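# Pack a jaw model in its snap-lid carrier

## Task

Pack the plaster jaw model that stands on the mat for dispatch: stand it teeth-up on the floor of the open carrier box, lay the lid on and press it down one corner at a time until all four clips have snapped over its edge and it is flush all round. Then carry the closed box to the shallow metal tray and set it flat inside; do not disturb the other things on the bench.

Things in the scene. Friction and masses are not known exactly. Their poses are not given: they have to be found in the camera images.
- jaw_model: Mustard-yellow plaster lower jaw model, teeth up, 59 (x) x 66 (y) x 30 mm, 70 g. Origin: centre of the underside, z up. Its solid base is the lowest 15 mm; grasp it low, across x, on two flat upright faces at x = -26 mm (23 mm wide) and x = +29 mm (50 mm wide). The teeth give no grip. In the box it may face either way, its x along the box's x.
- carrier: Loose white plastic box, open on top, 126 (x) x 94 (y) mm outside, rim 38 mm high, walls and floor 3 mm, 0.41 kg. Origin: centre of the underside, z up. Four grey spring clips, 20 mm wide, 50 mm high, stand at x = +-44 mm along its long walls (y = +-52 mm); their noses overhang the seated lid's edge by 4 mm. The noses' tops slope inward; a lid laid on rests on them about 9 mm above home.
- lid: Loose thin white lid that gives a little in twist, 0.10 kg: plate 130 (x) x 98 (y) x 3 mm, four locating lugs 17 mm deep under the corners (tapered feet, 1.5 mm play in the box), bar handle on top. Origin: under the centre, level with the lugs' feet, on which it stands; plate top at 20 mm. Home on the box: origin 21 mm above the box's, plate on the rim, axes parallel; half a turn is the same.
- lid_handle (a point): Centre of the lid's grey handle bar (70 x 12 x 11 mm along the lid's x, on posts at x = +-30 mm), 19.5 mm above the plate's top; bar top 25 mm above the plate. Grasp it across the lid's y. It bears the full box, 0.6 kg, once all clips hold.
- pad_1 (a point): Centre of the top of the round raised thumb pad (18 mm across, 1.5 mm high) at the lid's corner x = +46 mm, y = +30 mm: press here. 42.5 mm above the box's underside when this corner is home. A corner snaps in at about 5 to 10 N and is then hard; stop at about 18 N. Each corner needs its own press.
- pad_2 (a point): Centre of the top of the round raised thumb pad (18 mm across, 1.5 mm high) at the lid's corner x = +46 mm, y = -30 mm: press here. 42.5 mm above the box's underside when this corner is home. A corner snaps in at about 5 to 10 N and is then hard; stop at about 18 N. Each corner needs its own press.
- pad_3 (a point): Centre of the top of the round raised thumb pad (18 mm across, 1.5 mm high) at the lid's corner x = -46 mm, y = -30 mm: press here. 42.5 mm above the box's underside when this corner is home. A corner snaps in at about 5 to 10 N and is then hard; stop at about 18 N. Each corner needs its own press.
- pad_4 (a point): Centre of the top of the round raised thumb pad (18 mm across, 1.5 mm high) at the lid's corner x = -46 mm, y = +30 mm: press here. 42.5 mm above the box's underside when this corner is home. A corner snaps in at about 5 to 10 N and is then hard; stop at about 18 N. Each corner needs its own press.
- clip_1 (a joint): Outward deflection of the box's clip at its corner x = +44 mm, y = +52 mm, rad: 0 at rest (and snapped over the lid), up to about 0.1 while the lid's edge pushes it out; springs back.
- clip_2 (a joint): Outward deflection of the box's clip at its corner x = +44 mm, y = -52 mm, rad: 0 at rest (and snapped over the lid), up to about 0.1 while the lid's edge pushes it out; springs back.
- clip_3 (a joint): Outward deflection of the box's clip at its corner x = -44 mm, y = -52 mm, rad: 0 at rest (and snapped over the lid), up to about 0.1 while the lid's edge pushes it out; springs back.
- clip_4 (a joint): Outward deflection of the box's clip at its corner x = -44 mm, y = +52 mm, rad: 0 at rest (and snapped over the lid), up to about 0.1 while the lid's edge pushes it out; springs back.
- tray: Fixed shallow aluminium tray for finished cases, 180 (x) x 160 (y) mm outside, rim 12 mm high (14 mm with its bead), walls and floor 3 mm, so 174 x 154 mm inside. Origin: centre of the underside, z up. The box fits with its long side along the tray's x.
- wax_carver: Bystander: thin double-ended metal wax carver lying on the mat at the left, 164 mm long, 9 mm thick; origin under its middle.
- wax_block: Bystander: pink wax block, 22 x 45 x 11 mm; origin under its centre.
- stone_die: Bystander: small grey tooth die, 15 x 15 x 26 mm, standing; origin under its centre.
- tweezers: Bystander: fine steel tweezers lying flat, 122 mm long, 8 mm high; origin under its middle.
- caliper: Bystander: flat steel caliper, 130 mm long, 5 mm high; origin under its middle.
Not all that is in view belongs to the job. Of the things that look like the jaw_model, the larger one is meant.

How it is judged:
On the way, in this order (a step that is already met when the one before it is completed fails the run):
1. the jaw model stands teeth-up on the floor of the box, let go (x of jaw_model in the frame of carrier between -0.032 and 0.032 m and y of jaw_model in the frame of carrier between -0.014 and 0.014 m and z of jaw_model in the frame of carrier below 0.007 m and angle between jaw_model's own z axis and vertical below 0.12 rad and contact force between the fingers and jaw_model below 0.05 N and not (horizontal distance between lid and carrier below 0.015 m)), for 0.2 s.
2. the lid lies on the box and its first corner or side is home, at least one corner still up (horizontal distance between lid and carrier below 0.015 m and x of jaw_model in the frame of carrier between -0.032 and 0.032 m and y of jaw_model in the frame of carrier between -0.014 and 0.014 m and z of jaw_model in the frame of carrier below 0.007 m and angle between jaw_model's own z axis and vertical below 0.12 rad and (z of pad_1 in the frame of carrier between 0.04 and 0.0447 m or z of pad_2 in the frame of carrier between 0.04 and 0.0447 m or z of pad_3 in the frame of carrier between 0.04 and 0.0447 m or z of pad_4 in the frame of carrier between 0.04 and 0.0447 m) and not ((angle between the z axis of lid and the z axis of carrier, either way round below 0.06 rad and z of lid in the frame of carrier above 0.018 m and x of lid in the frame of carrier between -0.006 and 0.006 m and y of lid in the frame of carrier between -0.006 and 0.006 m) and z of pad_1 in the frame of carrier between 0.04 and 0.0447 m and z of pad_2 in the frame of carrier between 0.04 and 0.0447 m and z of pad_3 in the frame of carrier between 0.04 and 0.0447 m and z of pad_4 in the frame of carrier between 0.04 and 0.0447 m and value of joint each of clip_1, clip_2, clip_3, clip_4 below 0.03 rad)), for 0.1 s.
3. all four corners home and all four clips snapped over the lid, the box still where it was packed, outside the tray (angle between the z axis of lid and the z axis of carrier, either way round below 0.06 rad and z of lid in the frame of carrier above 0.018 m and x of lid in the frame of carrier between -0.006 and 0.006 m and y of lid in the frame of carrier between -0.006 and 0.006 m and z of pad_1 in the frame of carrier between 0.04 and 0.0447 m and z of pad_2 in the frame of carrier between 0.04 and 0.0447 m and z of pad_3 in the frame of carrier between 0.04 and 0.0447 m and z of pad_4 in the frame of carrier between 0.04 and 0.0447 m and value of joint each of clip_1, clip_2, clip_3, clip_4 below 0.03 rad and x of jaw_model in the frame of carrier between -0.032 and 0.032 m and y of jaw_model in the frame of carrier between -0.014 and 0.014 m and z of jaw_model in the frame of carrier below 0.007 m and angle between jaw_model's own z axis and vertical below 0.12 rad and horizontal distance between carrier and tray above 0.12 m and height (world z) of carrier below 0.006 m), for 0.2 s.
At the end, for the whole second after the job is handed in: Box flat on the tray floor, within 35 mm of the tray centre in each axis, at rest; lid home (every pad 40 to 44.7 mm above the box underside, clips under 0.03 rad); model teeth-up on the box floor, within 32 mm (x) and 14 mm (y) of its centre, tilt under 0.12 rad (x of carrier in the frame of tray between -0.035 and 0.035 m and y of carrier in the frame of tray between -0.035 and 0.035 m and z of carrier in the frame of tray between 0 and 0.007 m and angle between carrier's own z axis and vertical below 0.05 rad and angle between the z axis of lid and the z axis of carrier, either way round below 0.06 rad and z of lid in the frame of carrier above 0.018 m and x of lid in the frame of carrier between -0.006 and 0.006 m and y of lid in the frame of carrier between -0.006 and 0.006 m and z of pad_1 in the frame of carrier between 0.04 and 0.0447 m and z of pad_2 in the frame of carrier between 0.04 and 0.0447 m and z of pad_3 in the frame of carrier between 0.04 and 0.0447 m and z of pad_4 in the frame of carrier between 0.04 and 0.0447 m and value of joint each of clip_1, clip_2, clip_3, clip_4 below 0.03 rad and x of jaw_model in the frame of carrier between -0.032 and 0.032 m and y of jaw_model in the frame of carrier between -0.014 and 0.014 m and z of jaw_model in the frame of carrier below 0.007 m and angle between jaw_model's own z axis and vertical below 0.12 rad and linear speed of each of carrier, lid below 0.01 m/s); the robot touches nothing.
It fails at once if a bystander on the bench (wax carver, wax block, die, tweezers, caliper) is moved by more than 25 mm (distance of any of wax_carver, wax_block, stone_die, tweezers, caliper from where it was at the start of the episode above 0.025 m).
It fails at once if the box is tipped by more than 0.5 rad (angle between carrier's own z axis and vertical above 0.5 rad).
It also fails if it takes over 72 s, if anything falls off the work surface, if the arm or the gripper's body presses on something with over 40 N, if the wrist force passes 120 N, or if a joint passes its speed limit or range.

## Robot

A 6-joint arm with a two-finger parallel gripper is mounted at the origin on a cart in front of the work surface, level with it; the furniture and walls round the work are solid. World frame = base frame: x ahead of the robot, y to its left, z up, the work surface at z = 0. Lengths are in m, angles in rad, forces in N, time in s.
With the tool pointing down it reaches from about 0.425 to 0.95 m from the base axis. Payload 3.5 kg.
Tool frame: the origin (TCP) lies on the centre line of the jaws, within the pads' length; the fingertips stand 8 mm ahead of it and the grasp point (between the pads) lies 11 mm behind it; z points along the fingers, y is the line along which they close (so a half turn about z gives the same grasp; the last joint's range is limited). The gripper opens to 85 mm and grips with 20 to 120 N. Pads are 22 mm wide; open, the fingers measure 114 mm over their backs; the gripper's body (76 mm by 85 mm) begins 54 mm behind the grasp point. The pads swing forward as they close: fully open they stand 13 mm farther back than shut.
Start: joints at [1.149, 0.286, 1.577, -0, 1.279, -0.15], TCP at [0.181, 0.65, 0.239] pointing down, gripper open.
Joint ranges: [-2.77, 2.77], [-0.9, 2.22], [0.21, 2.48], [-1.53, 4.67], [0.24, 2.81], [-2.84, 2.84]. Speed limits (rad/s): [2.79, 2.79, 3.14, 3.14, 3.14, 3.14].

## Interface

Orientations are given as a unit quaternion [x, y, z, w].
In Python, from plant import ctrl gives the robot as it stands. The module is installed in compiled form; this text tells all that it offers.
- The arm moves only by the tool send_rows, never from a script. Its argument "steps" is a list of rows, each a list of 5 numbers: the shift along the tool's x, y, z in m, then the turn about the tool's z in degrees, then the opening, from -1 (shut) to 1 (fully open). A call has 1 to 12 rows; each row is the pose to reach, as a shift and turn from the pose commanded when the call began, along the tool's axes at that moment; what a row does not reach only later rows make up. A row lasts 1/10 s, in which the tool goes at most 50 mm and 8.59 degrees, less where a joint would pass 70% of its speed; a pose out of reach is approached as far as the arm can. A call with a gripper value outside its range is refused whole. The fingers move at their own pace and stop on an object; "squeeze" is the grip in N (left out, the last holds). Time passes only in rows, so rows that repeat a pose let the fingers close. It gives the time, the measured TCP pose, the force, the opening and the grip force at its end, in the units of the state.
- ctrl.get_state(): the state, without advancing time (a new reading comes with each control period).
- ctrl.read_camera(name): name is "scene" or "top"; returns the picture (384x512x3 uint8, red, green, blue); there is no depth.
- ctrl.calibration(name): a dict with "intrinsics" (3x3 intrinsics, pixels), "extrinsics" (4x4, takes a point from world to camera coordinates). Camera axes: x right, y up, looking along -z (the intrinsics and any distortion apply to the point x, -y, -z); pixel columns grow to the right and rows downward; lengths in m; the calibration is good to about 2 mm. A picture is of the moment at which its call begins. calibration takes no time and is no camera call.
- ctrl.sign_off(): hands the job in; it is judged then, once.
The state is a dict: "time": time; "qpos": joint angles; "dq": joint speeds; "joint_efforts": joint torques, N m; "eef_pos": TCP position; "tcp_rot": TCP orientation; "contact_force": force on the tool from outside, world axes, zero at the start; "wrist_torque": the same for the moment, N m; "opening": opening from 0.0 (shut) to 1.0 (fully open); "finger_force": force on a finger pad.
Only numpy, scipy, OpenCV 4.12 (cv2) and the standard library are available. Lean on these libraries where they do the work, as an engineer would, in place of code of your own. Each camera call takes 0.05 s, during which the arm holds its last target. There are 200 camera calls.

## Working session

There is one attempt and no reset: what is moved stays moved. The work goes in short steps, Python scripts to look and compute and a tool call to move; the robot and the scene stay as the last step left them, time stands still between calls to the robot, and variables do not carry over. Pictures are saved under pics/ and viewed, at most 10 in all, crops included, and the job is handed in when it is done.

Besides the shell and the picture viewer there is one more tool, called after "Call:" as name(argument=value, ...), one argument or row to a line, values as JSON. send_rows: Moves the arm, as the interface text tells. Its arguments: {"type":"object","properties":{"steps":{"type":"array","items":{"type":"array","items":{"type":"number"}}},"squeeze":{"type":"number"}},"required":["steps"]}

```bash
mkdir -p pics; cat > h.py <<'E'
import numpy as np,cv2
from plant import ctrl
from scipy.spatial.transform import Rotation as R
def snap(n,f):
    im=ctrl.read_camera(n); cv2.imwrite(f,im[:,:,::-1]); return im
def ray(n,px,z):
    c=ctrl.calibration(n);K=np.array(c["intrinsics"]);E=np.array(c["extrinsics"])
    px=np.atleast_2d(np.array(px,float)); d=np.c_[px,np.ones(len(px))]@np.linalg.inv(K).T
    d=d*[1,-1,-1]; d=d@E[:3,:3]; o=-E[:3,:3].T@E[:3,3]
    return o+d*((z-o[2])/d[:,2])[:,None]
def proj(n,p):
    c=ctrl.calibration(n);K=np.array(c["intrinsics"]);E=np.array(c["extrinsics"])
    q=np.atleast_2d(p)@E[:3,:3].T+E[:3,3]; q=(q*[1,-1,-1])@K.T
    return q[:,:2]/q[:,2:]
def toolmove(target,yaw=None):
    s=ctrl.get_state(); r=R.from_quat(s["tcp_rot"]); return r.inv().apply(np.array(target)-s["eef_pos"])
E
python3 - <<'E'
from h import *
a=snap("scene","pics/s0.png");b=snap("top","pics/t0.png")
print(ctrl.calibration("scene"),ctrl.calibration("top"))
print(ctrl.get_state())
print(R.from_quat(ctrl.get_state()["tcp_rot"]).as_matrix())
E
```

```text
{'intrinsics': array([[377.92438712,   0.        , 260.92071683],
       [  0.        , 377.92438712, 197.62016298],
       [  0.        ,   0.        ,   1.        ]]), 'extrinsics': array([[-0.90310962, -0.42925364,  0.01158948,  0.44727034],
       [ 0.24322952, -0.48911727,  0.83761787, -0.23622352],
       [-0.35388191,  0.75927966,  0.54613368, -0.69110943],
       [ 0.        ,  0.        ,  0.        ,  1.        ]])} {'intrinsics': array([[464.72064618,   0.        , 257.45933924],
       [  0.        , 464.72064618, 197.24464481],
       [  0.        ,   0.        ,   1.        ]]), 'extrinsics': array([[ 0.00281207, -0.99998916, -0.00371081, -0.11240177],
       [ 0.99881179,  0.00262818,  0.04866319, -0.5490096 ],
       [-0.04865291, -0.00384325,  0.99880835, -1.18780593],
       [ 0.        ,  0.        ,  0.        ,  1.        ]])}
{'time': 0.1, 'qpos': array([ 1.14900283e+00,  2.87119751e-01,  1.57805505e+00,  4.28852098e-05,
        1.27857112e+00, -1.50028271e-01]), 'dq': array([-0.00161475, -0.00157957, -0.00335958,  0.00195832,  0.0001773 ,
        0.00099698]), 'joint_efforts': array([ 8.33927443e-04, -4.07296622e+01, -2.93698132e+01, -1.29030122e-04,
        3.44828200e-03, -1.42790004e-06]), 'eef_pos': array([0.18093256, 0.64969838, 0.23804377]), 'tcp_rot': array([ 1.35470905e-01,  9.90780740e-01, -1.02713870e-03, -3.23338196e-04]), 'contact_force': array([-0.44800145, -0.54210148,  0.1632613 ]), 'wrist_torque': array([0.05033339, 0.02576005, 0.03553299]), 'finger_force': 0.0, 'opening': 1.0034350267799246}
[[-9.63295059e-01  2.68443262e-01 -9.19009333e-04]
 [ 2.68444591e-01  9.63293158e-01 -1.94773265e-03]
 [ 3.62419695e-04 -2.12294433e-03 -9.99997681e-01]]
```

View pics/s0.png

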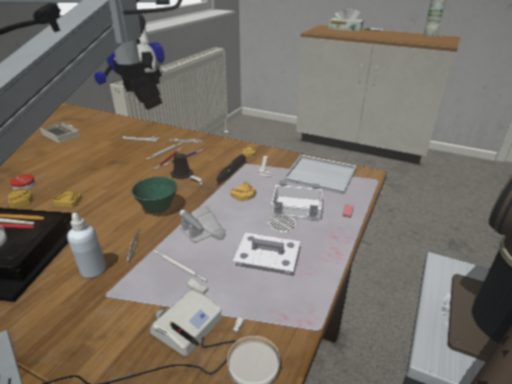

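View pics/t0.png

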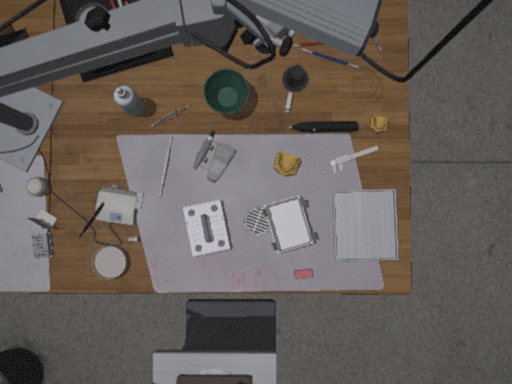

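```bash
python3 - <<'E'
from h import *
b=cv2.imread("pics/t0.png")
c=b[125:300,150:410]; cv2.imwrite("pics/c0.png",cv2.resize(c,None,fx=3,fy=3,interpolation=cv2.INTER_CUBIC))
j=b[140:185,265:310]; s=b[190:260,180:320]
j=cv2.resize(j,None,fx=8,fy=8,interpolation=cv2.INTER_CUBIC)
im=cv2.imread("pics/s0.png")[170:280,210:340]
im=cv2.resize(im,None,fx=3.2,fy=3.2,interpolation=cv2.INTER_CUBIC)
o=np.zeros((360,360+im.shape[1],3),np.uint8);o[:360,:360]=j;o[:min(360,im.shape[0]),360:]=im[:360];cv2.imwrite("pics/c1.png",o)
hsv=cv2.cvtColor(b,cv2.COLOR_BGR2HSV)
m=cv2.inRange(hsv,(12,90,60),(35,255,255));m[:130]=0;m[300:]=0
cs,_=cv2.findContours(m,cv2.RETR_EXTERNAL,cv2.CHAIN_APPROX_NONE)
for k in cs:
    if cv2.contourArea(k)>50 and 250<k[:,0,0].mean()<320: print(cv2.contourArea(k),cv2.minAreaRect(k),k[:,0].min(0),k[:,0].max(0), ray("top",[cv2.minAreaRect(k)[0]],0.015))
E
```

```text
414.5 ((285.95001220703125, 164.15000915527344), (24.033309936523438, 21.187259674072266), 18.434947967529297) [274 152] [299 174] [[ 0.63519094 -0.18442683  0.015     ]]
207.5 ((257.0, 131.5), (3.0, 86.0), 90.0) [214 130] [300 133] [[ 0.72024152 -0.10923979  0.015     ]]
```

View pics/c0.png

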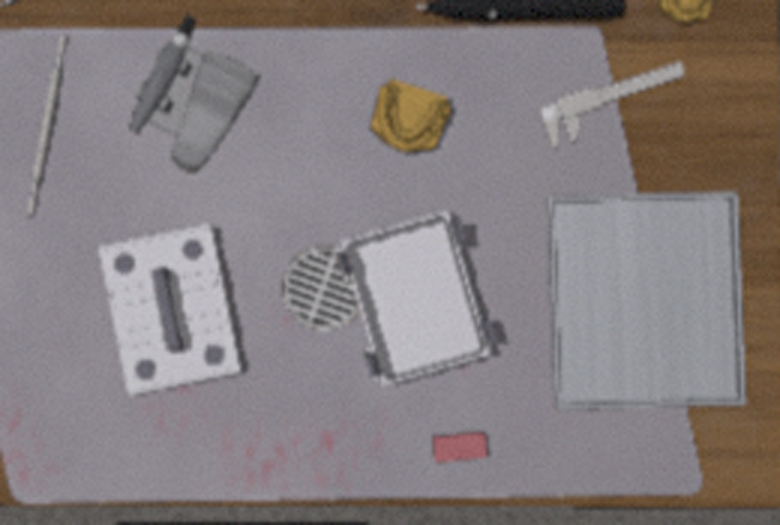

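View pics/c1.png

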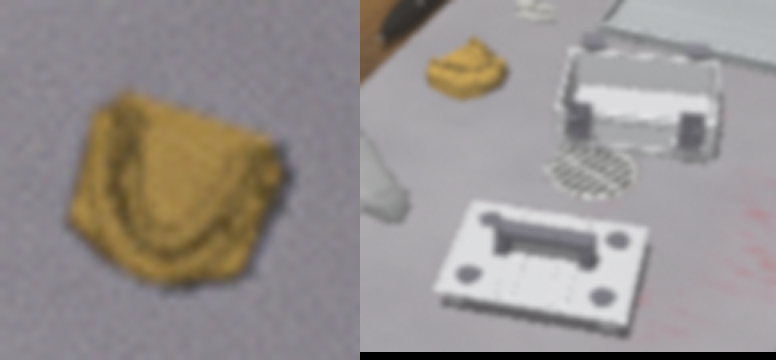

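The top view shows the jaw near (287,163), the carrier (290,223), the lid (207,228) and the tray (365,225). The jaw's straight back edge faces up and to the right, at about 17° in the image.

```bash
cat >> h.py <<'E'
def rect(m,n,z,up):
    cs,_=cv2.findContours(m,cv2.RETR_EXTERNAL,cv2.CHAIN_APPROX_NONE)
    k=max(cs,key=cv2.contourArea)
    p=(k[:,0].astype(float)+0.5)/up-0.5
    w=ray(n,p,z)[:,:2]
    (c,s,a)=cv2.minAreaRect((w*1000).astype(np.float32)); b=cv2.boxPoints((c,s,a))
    e=[b[1]-b[0],b[2]-b[1]]; l=max(e,key=np.linalg.norm); l=l*np.sign(l[0])
    return np.round(c,1),np.round(sorted(s)[::-1],1),round(float(np.degrees(np.arctan2(l[1],l[0]))),1),w
def roi(im,x0,x1,y0,y1,f,up=4):
    g=cv2.resize(im,None,fx=up,fy=up,interpolation=cv2.INTER_CUBIC)
    m=f(g); k=np.zeros_like(m); k[y0*up:y1*up,x0*up:x1*up]=255; return m&k
def hsvr(lo,hi): return lambda g: cv2.inRange(cv2.cvtColor(g,cv2.COLOR_BGR2HSV),lo,hi)
E
python3 - <<'E'
from h import *
b=cv2.imread("pics/t0.png")
g=cv2.cvtColor(b,cv2.COLOR_BGR2HSV)
for n,(x,y) in dict(mat=(240,180),lid=(197,215),floor=(290,220),rim=(300,199),trayf=(365,225),clip=(315,347//3+125)).items(): print(n,g[y,x])
for t in (165,180,195):
  w=hsvr((0,0,t),(180,60,255))
  L=rect(roi(b,178,236,194,262,w),"top",.020,4); print(t,"lid",L[:3])
  m=roi(b,260,322,190,258,w); m=cv2.morphologyEx(m,cv2.MORPH_OPEN,np.ones((3,3),np.uint8)); print("car",rect(m,"top",.038,4)[:3])
# pads
up=4;m=roi(b,178,236,194,262,hsvr((0,0,0),(180,255,140)))
n,_,st,ce=cv2.connectedComponentsWithStats(m)
for i in range(1,n):
    if st[i,4]>150: print(st[i], ray("top",[(ce[i]+.5)/up-.5],.0215)[0][:2])
m=roi(b,262,320,185,262,hsvr((0,0,0),(180,255,125)))
n,_,st,ce=cv2.connectedComponentsWithStats(m)
for i in range(1,n):
    if st[i,4]>150: print("clip",st[i], ray("top",[(ce[i]+.5)/up-.5],.047)[0][:2])
J=rect(roi(b,265,310,140,185,hsvr((10,80,50),(35,255,255))),"top",.008,4);print(J[:3])
w=J[3]*1000
for a in (-21,-17,-13,-9):
    u=np.array([np.cos(np.radians(a)),np.sin(np.radians(a))]);v=np.array([-u[1],u[0]])
    p,q=w@u,w@v; print(a,p.max()-p.min(),q.max()-q.min(),"ctr",u*(p.max()+p.min())/2+v*(q.max()+q.min())/2)
print("tray",ray("top",np.array([(551,198),(738,193),(743,402),(557,405)])/3+[150,125],.013).mean(0),ray("top",np.array([(551,198),(738,193),(743,402),(557,405)])/3+[150,125],.013))
E
```

```text
mat [141  12 145]
lid [138   7 194]
floor [137   9 193]
rim [127  22 104]
trayf [116  12 152]
clip [140  16  97]
165 lid (array([471.2,  21.5]), array([130.8,  98.4]), 12.0)
car (array([ 480.8, -190.8]), array([111.8,  76.1]), 16.3)
180 lid (array([471.3,  21.1]), array([127. ,  96.5]), 12.1)
car (array([ 480.9, -190.7]), array([109.8,  74.5]), 16.3)
195 lid (array([491.1,  25. ]), array([94.4, 81.4]), -77.5)
car (array([ 520.2, -147.6]), array([14.3,  7.5]), -21.2)
[ 856  798   88  250 5658] [ 0.44158523 -0.0310798 ]
[844 821  26  24 466] [0.52168809 0.00086474]
[712 825  18  19 166] [0.52014563 0.08788391]
[753 839  26  25 492] [0.50967726 0.0592283 ]
[ 804  856   51  115 3550] [0.46949622 0.01868709]
[874 961  24  24 489] [ 0.43204274 -0.0179672 ]
[782 981  25  25 503] [0.41942102 0.04021863]
[ 780 1012   82   36 1043] [0.39735783 0.01911383]
clip [1196  782   83  195 4107] [ 0.49220493 -0.23930407]
clip [1048  788  144  219 3989] [ 0.48050641 -0.15081309]
clip [1048  879   24   16  164] [ 0.48750746 -0.12831218]
clip [1048  893   28   16  204] [ 0.47871431 -0.13014072]
clip [1204  976   48   17  288] [ 0.42693059 -0.23378268]
clip [1128  988   73   27  404] [ 0.41614047 -0.19642376]
(array([ 636.2, -184.7]), array([64.4, 56.9]), 71.6)
-21 57.5656456057975 64.36308241319038 ctr [ 636.79767869 -184.18926451]
-17 57.00007085115578 64.42363293491312 ctr [ 636.10797466 -185.12675399]
-13 58.240758368647676 64.3430592869082 ctr [ 636.49836274 -186.28015274]
-9 59.363977264502296 65.93643471144534 ctr [ 637.28303801 -186.39952394]
tray [ 0.47925487 -0.38992854  0.013     ] [[ 0.56599926 -0.30783683  0.013     ]
 [ 0.57072925 -0.46882406  0.013     ]
 [ 0.39166997 -0.47100321  0.013     ]
 [ 0.388621   -0.31205008  0.013     ]]
```

```bash
python3 - <<'E'
from h import *
for z in (.1,.2,.3,.4,.5,.6,.7): print(z,ray("scene",[[150,103],[20,120],[100,25]],z)[:,:2].round(3).tolist(),ray("top",[[286,45],[20,90],[180,30]],z)[:,:2].round(3).tolist())
E
```

```text
0.1 [[1.157, -0.444], [1.424, -0.121], [2.587, -1.631]] [[0.916, -0.18], [0.804, 0.466], [0.953, 0.079]]
0.2 [[0.957, -0.222], [1.167, 0.033], [2.083, -1.156]] [[0.878, -0.174], [0.776, 0.414], [0.912, 0.062]]
0.3 [[0.757, 0.0], [0.91, 0.186], [1.579, -0.681]] [[0.84, -0.168], [0.748, 0.362], [0.87, 0.044]]
0.4 [[0.557, 0.223], [0.654, 0.34], [1.075, -0.207]] [[0.802, -0.162], [0.72, 0.309], [0.829, 0.027]]
0.5 [[0.357, 0.445], [0.397, 0.493], [0.57, 0.268]] [[0.763, -0.157], [0.692, 0.257], [0.787, 0.009]]
0.6 [[0.157, 0.668], [0.14, 0.647], [0.066, 0.743]] [[0.725, -0.151], [0.664, 0.205], [0.746, -0.008]]
0.7 [[-0.043, 0.89], [-0.117, 0.801], [-0.438, 1.218]] [[0.687, -0.145], [0.635, 0.153], [0.704, -0.026]]
```

Call:
send_rows(
  steps=[
    [-0.1,-0.1,0,8,1],
    [-0.1,-0.1,0,16,1],
    [-0.1,-0.1,0,24,1],
    [-0.2,-0.2,0,32,1],
    [-0.2,-0.2,0,40,1],
    [-0.2,-0.2,0,48,1],
    [-0.3,-0.3,0,56,1],
    [-0.3,-0.3,0,64,1],
    [-0.3,-0.3,0,72,1],
    [-0.35,-0.35,0,80,1],
    [-0.35,-0.35,0,88,1],
    [-0.35,-0.35,0,92.4,1],
  ],
)

```text
time: 1.3
eef_pos: [0.4254, 0.2165, 0.2389]
tcp_rot: [0.811, 0.584, -0.0, 0.0]
contact_force: [-0.1, -0.1, 0.4]
opening: 1.0
finger_force: 0.0
```

```bash
cat >> h.py <<'E'
def go(x,y,z,yaw):
    s=ctrl.get_state(); r=R.from_quat(s["tcp_rot"]); M=r.as_matrix(); c=np.degrees(np.arctan2(M[1,1],M[0,1]))
    print("yaw",round(c,2),"q6",round(s["qpos"][5],2),"shift",r.inv().apply(np.array([x,y,z])-s["eef_pos"]).round(4),"turn",round(c-yaw,2))
E
python3 -c "
from h import *
go(.636,-.185,.239,-18);go(.636,-.185,.007,-18)"
```

```text
yaw -18.48 q6 0.58 shift [-3.141e-01  3.270e-01  2.000e-04] turn -0.48
yaw -18.48 q6 0.58 shift [-0.3139  0.327   0.2322] turn -0.48
```

Call:
send_rows(
  steps=[
    [-0.314,0.327,0,0,1],
    [-0.314,0.327,0,0,1],
    [-0.314,0.327,0,0,1],
    [-0.314,0.327,0,0,1],
    [-0.314,0.327,0,0,1],
    [-0.314,0.327,0,0,1],
    [-0.314,0.327,0,0,1],
    [-0.314,0.327,0,0,1],
    [-0.314,0.327,0,0,1],
    [-0.314,0.327,0.04,0,1],
    [-0.314,0.327,0.08,0,1],
    [-0.314,0.327,0.12,0,1],
  ],
)

```text
time: 2.5
eef_pos: [0.6383, -0.1812, 0.1174]
tcp_rot: [0.809, 0.588, -0.0, -0.0]
contact_force: [0.1, -0.2, -0.0]
opening: 1.0
finger_force: 0.0
```

```bash
python3 -c "
from h import *
go(.636,-.185,.007,-18)
a=snap('scene','pics/s1.png')
cv2.imwrite('pics/s1c.png',cv2.resize(a[120:280,180:360,::-1],None,fx=3.5,fy=3.5,interpolation=cv2.INTER_CUBIC))"
```

```text
yaw -18.04 q6 -0.11 shift [-0.0044 -0.0009  0.1104] turn -0.04
```

View pics/s1c.png

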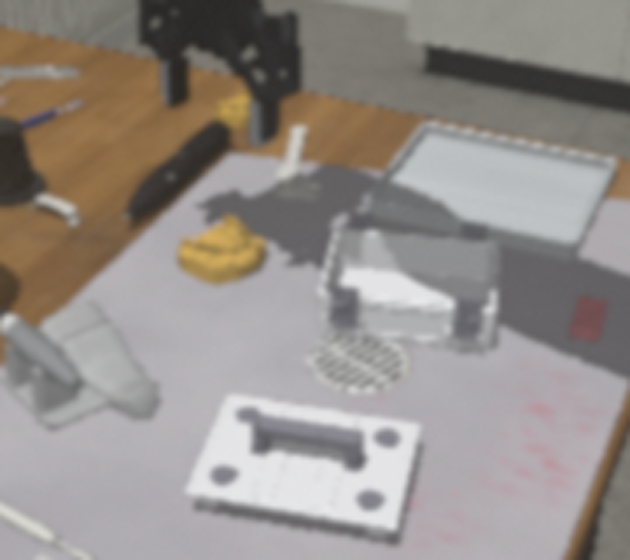

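The gripper is above the jaw with its fingers straddling it along x. I'll go down and grip.

Call:
send_rows(
  squeeze=25,
  steps=[
    [-0.0044,-0.001,0.04,0,1],
    [-0.0044,-0.001,0.075,0,1],
    [-0.0044,-0.001,0.1,0,1],
    [-0.0044,-0.001,0.11,0,1],
    [-0.0044,-0.001,0.11,0,0.3],
    [-0.0044,-0.001,0.11,0,0.1],
    [-0.0044,-0.001,0.11,0,-0.1],
    [-0.0044,-0.001,0.11,0,-0.1],
    [-0.0044,-0.001,0.11,0,-0.1],
    [-0.0044,-0.001,0.11,0,-0.1],
  ],
)

```text
time: 3.55
eef_pos: [0.6379, -0.185, 0.0119]
tcp_rot: [0.809, 0.588, 0.001, 0.002]
contact_force: [0.9, 0.8, 5.5]
opening: 0.621
finger_force: 27.1
```

```bash
python3 -c "
from h import *
go(.636,-.185,.12,16.3);go(.481,-.191,.12,16.3)"
```

```text
yaw -17.97 q6 -0.12 shift [-0.0006 -0.0014 -0.1082] turn -34.27
yaw -17.97 q6 -0.12 shift [-0.0541 -0.1469 -0.1087] turn -34.27
```

Call:
send_rows(
  steps=[
    [0,0,-0.02,0,-0.1],
    [0,0,-0.06,0,-0.1],
    [0,0,-0.1,-4,-0.1],
    [0,0,-0.1,-12,-0.1],
    [-0.02,-0.04,-0.1,-20,-0.1],
    [-0.04,-0.08,-0.1,-28,-0.1],
    [-0.054,-0.12,-0.1,-34.3,-0.1],
    [-0.054,-0.147,-0.1,-34.3,-0.1],
    [-0.054,-0.147,-0.1,-34.3,-0.1],
    [-0.054,-0.147,-0.1,-34.3,-0.1],
  ],
)

```text
time: 4.55
eef_pos: [0.4797, -0.1904, 0.1096]
tcp_rot: [0.6, 0.8, 0.0, 0.001]
contact_force: [-0.2, 0.3, -0.5]
opening: 0.623
finger_force: 26.6
```

```bash
python3 -c "
from h import *
go(.481,-.191,.12,16.3)
a=snap('scene','pics/s2.png');b=snap('top','pics/t2.png')
f=lambda i:cv2.resize(i,None,fx=3.5,fy=3.5,interpolation=cv2.INTER_CUBIC)
o=np.hstack([f(a[150:270,240:350,::-1]),f(b[150:270,240:350,::-1])]);cv2.imwrite('pics/c2.png',o)"
```

```text
yaw 16.3 q6 -0.86 shift [-0.0009  0.0011 -0.0104] turn -0.0
```

View pics/c2.png

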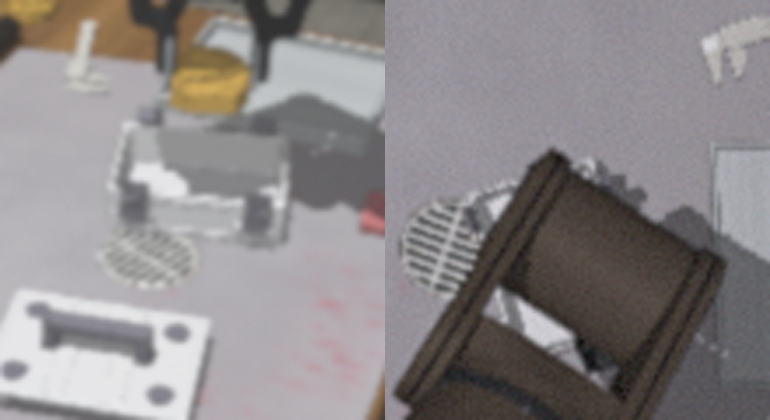

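Call:
send_rows(
  steps=[
    [-0.001,0.001,0.03,0,-0.1],
    [-0.001,0.001,0.06,0,-0.1],
    [-0.001,0.001,0.08,0,-0.1],
    [-0.001,0.001,0.088,0,-0.1],
    [-0.001,0.001,0.092,0,-0.1],
    [-0.001,0.001,0.094,0,-0.1],
    [-0.001,0.001,0.094,0,-0.1],
  ],
)

```text
time: 5.35
eef_pos: [0.4819, -0.1915, 0.0162]
tcp_rot: [0.599, 0.8, 0.0, 0.001]
contact_force: [-0.1, 0.2, 0.1]
opening: 0.62
finger_force: 26.6
```

Call:
send_rows(
  steps=[
    [0,0,0.001,0,-0.1],
    [0,0,0.0015,0,0.35],
    [0,0,0.0015,0,0.6],
    [0,0,0.0015,0,0.6],
    [0,0,0.0015,0,0.6],
    [0,0,-0.02,0,0.6],
    [0,0,-0.06,0,0.6],
    [0,0,-0.1,0,0.6],
    [0,0,-0.14,0,0.6],
    [0,0,-0.14,0,0.6],
  ],
)

```text
time: 6.35
eef_pos: [0.4846, -0.1933, 0.1624]
tcp_rot: [0.599, 0.8, 0.0, 0.007]
contact_force: [1.4, 0.6, 0.9]
opening: 0.799
finger_force: 0.0
```

```bash
python3 -c "
from h import *
print(ctrl.get_state()['opening']);go(.4707,.0206,.155,-78)"
```

```text
0.7988059874990098
yaw 16.34 q6 -0.86 shift [0.2092 0.0468 0.0057] turn 94.34
```

Call:
send_rows(
  steps=[
    [0.05,0.01,0,8.5,-0.1],
    [0.09,0.02,0,17,-0.1],
    [0.13,0.03,0,25.5,-0.1],
    [0.17,0.04,0,34,-0.1],
    [0.209,0.047,0,42.5,-0.1],
    [0.209,0.047,0,51,-0.1],
    [0.209,0.047,0,59.5,-0.1],
    [0.209,0.047,0,68,-0.1],
    [0.209,0.047,0,76.5,-0.1],
    [0.209,0.047,0,85,-0.1],
    [0.209,0.047,0,93.5,-0.1],
    [0.209,0.047,0,94.3,-0.1],
  ],
)

```text
time: 7.55
eef_pos: [0.4667, 0.0228, 0.1544]
tcp_rot: [0.995, 0.103, -0.001, -0.0]
contact_force: [-0.4, -0.6, -0.2]
opening: 0.451
finger_force: 0.0
```

```bash
python3 -c "
from h import *
go(.4707,.0206,.033,-78)
a=snap('scene','pics/s3.png');b=snap('top','pics/t3.png')
f=lambda i,k:cv2.resize(i,None,fx=k,fy=k,interpolation=cv2.INTER_CUBIC)
o=np.hstack([f(a[170:280,230:335,::-1],3.2),f(b[186:261,256:326,::-1],6)[:352]]);cv2.imwrite('pics/c3.png',o)"
```

```text
yaw -78.18 q6 1.2 shift [0.0036 0.0031 0.1214] turn -0.18
```

View pics/c3.png

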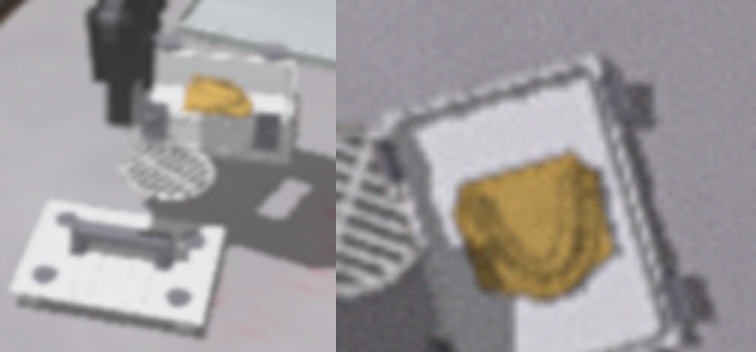

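```bash
python3 - <<'E'
from h import *
P=np.array([(342,240),(450,212),(497,352),(388,383)])/3+[150,125]
w=ray("top",P,.038);c=w.mean(0);l=w[0]+w[1]-w[2]-w[3];print(c,np.degrees(np.arctan2(l[1],l[0])),np.linalg.norm(l)/2)
l2=w[0]-w[1]+w[3]-w[2];print(np.degrees(np.arctan2(l2[1],l2[0]))-90,np.linalg.norm(l2)/2)
b=cv2.imread("pics/t3.png")
# bright floor inside + rim hull: non-mat colour edges via canny for the carrier
m=roi(b,260,322,190,262,hsvr((10,80,50),(35,255,255)))
J=rect(m,"top",.02,4);print("jaw",J[:3])
a=np.radians(16.5);u=np.array([np.cos(a),np.sin(a)]);v=np.array([-u[1],u[0]])
q=(J[3]-c[:2])*1000;print("jaw x",(q@u).min(),(q@u).max(),"y",(q@v).min(),(q@v).max())
# floor extents of white region along v, and clip blobs
for n,z in (("t0",.003),("t3",.003)):
    b=cv2.imread(f"pics/{n}.png");m=roi(b,260,322,190,262,hsvr((0,0,172),(180,60,255)))
    cs,_=cv2.findContours(m,cv2.RETR_EXTERNAL,cv2.CHAIN_APPROX_NONE);k=max(cs,key=cv2.contourArea)
    q=(ray("top",(k[:,0]+.5)/4-.5,z)[:,:2]-c[:2])*1000;print(n,(q@u).min(),(q@u).max(),(q@v).min(),(q@v).max())
E
```

```text
[ 0.48109817 -0.1926307   0.038     ] 18.202234576712883 0.12495436544776406
15.336834840208198 0.0946106678861058
jaw (array([ 480. , -192.2]), array([62.6, 56.1]), -73.4)
jaw x -29.00547063590947 27.12980057725722 y -30.54120833462064 32.09075615614295
t0 -57.81940440190921 56.51121571337633 -39.15086803644025 38.5720844507099
t3 -59.057104496100834 57.45154394341352 -39.807050641947576 39.37935772232079
```

Call:
send_rows(
  steps=[
    [0,0,0.05,0,-0.1],
    [0,0,0.07,0,-0.1],
    [0,0,0.08,0,-0.1],
    [0,0,0.08,0,-0.1],
    [0,0,0.08,0,-0.1],
  ],
)

```text
time: 8.15
eef_pos: [0.4681, 0.0226, 0.0762]
tcp_rot: [0.994, 0.105, 0.001, 0.0]
contact_force: [0.5, 0.2, 0.2]
opening: 0.449
finger_force: 0.0
```

```bash
python3 -c "
from h import *
go(.4707,.0206,.033,-78)
a=snap('scene','pics/s4.png')
cv2.imwrite('pics/c4.png',cv2.resize(a[190:290,220:330,::-1],None,fx=5,fy=5,interpolation=cv2.INTER_CUBIC))"
```

```text
yaw -77.95 q6 1.19 shift [0.002  0.0025 0.0432] turn 0.05
```

View pics/c4.png

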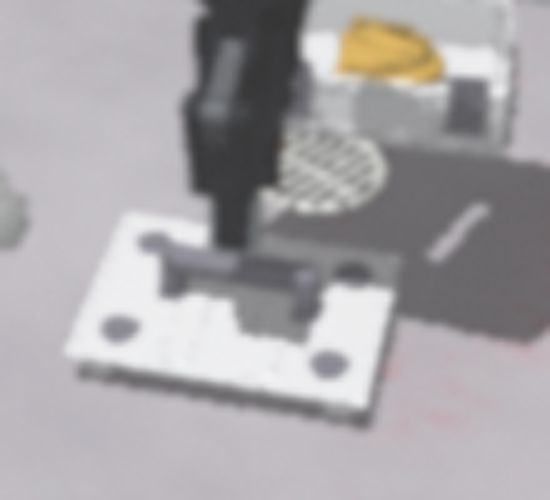

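The finger stands over the middle of the handle, so I'll go down and grip it.

Call:
send_rows(
  squeeze=40,
  steps=[
    [0.002,0.0025,0.03,0,-0.1],
    [0.002,0.0025,0.042,0,-0.1],
    [0.002,0.0025,0.042,0,-0.1],
    [0.002,0.0025,0.042,0,-0.9],
    [0.002,0.0025,0.042,0,-0.9],
    [0.002,0.0025,0.042,0,-0.9],
    [0.002,0.0025,0.042,0,-0.9],
    [0.002,0.0025,0.042,0,-0.9],
  ],
)

```text
time: 9.0
eef_pos: [0.4707, 0.0206, 0.0345]
tcp_rot: [0.994, 0.105, 0.001, 0.0]
contact_force: [-0.6, -0.4, 6.2]
opening: 0.126
finger_force: 43.3
```

```bash
python3 -c "
from h import *
go(.481,-.192,.12,-73.5)"
```

```text
yaw -77.97 q6 1.19 shift [-0.0341  0.2102 -0.0854] turn -4.47
```

Call:
send_rows(
  steps=[
    [0,0,-0.03,0,-0.9],
    [0,0,-0.07,0,-0.9],
    [0,0.02,-0.09,0,-0.9],
    [-0.01,0.06,-0.09,-2,-0.9],
    [-0.02,0.1,-0.09,-4.5,-0.9],
    [-0.03,0.14,-0.09,-4.5,-0.9],
    [-0.034,0.18,-0.09,-4.5,-0.9],
    [-0.034,0.21,-0.09,-4.5,-0.9],
    [-0.034,0.21,-0.09,-4.5,-0.9],
    [-0.034,0.21,-0.09,-4.5,-0.9],
  ],
)

```text
time: 10.0
eef_pos: [0.4798, -0.1918, 0.1227]
tcp_rot: [0.99, 0.143, -0.0, -0.001]
contact_force: [0.3, -0.4, -0.7]
opening: 0.127
finger_force: 42.4
```

```bash
python3 -c "
from h import *
go(.481,-.192,.0645,-73.5)
print(ctrl.get_state()['eef_pos'])
a=snap('scene','pics/s5.png');b=snap('top','pics/t5.png')
f=lambda i,k:cv2.resize(i,None,fx=k,fy=k,interpolation=cv2.INTER_CUBIC)
o=np.hstack([f(a[150:250,250:345,::-1],4.2),f(b[190:260,255:325,::-1],6)]);cv2.imwrite('pics/c5.png',o)
# gripped lid: project expected plate corners"
```

```text
yaw -73.56 q6 0.71 shift [0.0012 0.0006 0.0582] turn -0.06
[ 0.47977313 -0.19183999  0.12272312]
```

View pics/c5.png

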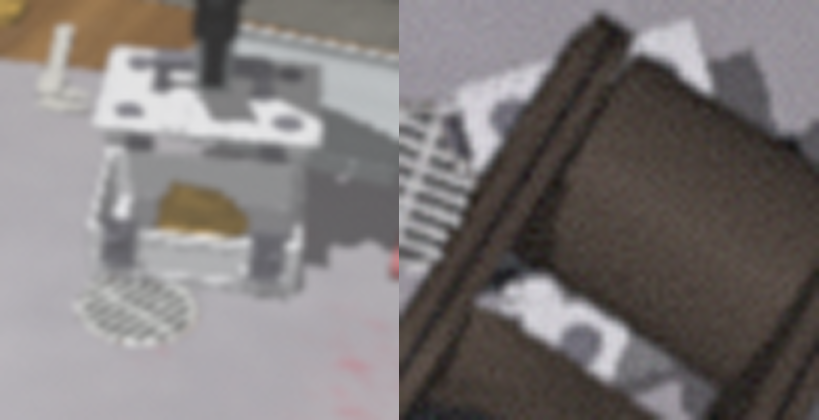

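The lid hangs level over the box, roughly lined up with it. I'll lower it gently.

Call:
send_rows(
  steps=[
    [0.001,0.0005,0.025,0,-0.9],
    [0.001,0.0005,0.04,0,-0.9],
    [0.001,0.0005,0.046,0,-0.9],
    [0.001,0.0005,0.049,0,-0.9],
    [0.001,0.0005,0.052,0,-0.9],
    [0.001,0.0005,0.054,0,-0.9],
    [0.001,0.0005,0.054,0,-0.9],
  ],
)

```text
time: 10.8
eef_pos: [0.4816, -0.1913, 0.0695]
tcp_rot: [0.99, 0.144, 0.0, -0.0]
contact_force: [0.4, 3.8, -0.6]
opening: 0.123
finger_force: 42.5
```

Call:
send_rows(
  steps=[
    [0,-0.0005,0.002,0,-0.9],
    [0,-0.001,0.004,0,-0.9],
    [0,-0.001,0.005,0,-0.9],
  ],
)

```text
time: 11.1
eef_pos: [0.4818, -0.191, 0.0662]
tcp_rot: [0.99, 0.144, 0.0, -0.0]
contact_force: [-5.4, 8.3, 13.8]
opening: 0.13
finger_force: 44.1
```

Call:
send_rows(
  steps=[
    [0,0,-0.004,0,-0.9],
    [0,-0.0015,-0.004,0,-0.9],
    [0,-0.0015,-0.002,0,-0.9],
    [0,-0.0015,0,0,-0.9],
    [0,-0.0015,0,0,-0.9],
  ],
)

```text
time: 11.6
eef_pos: [0.4809, -0.1898, 0.0645]
tcp_rot: [0.99, 0.144, 0.0, 0.0]
contact_force: [0.3, 1.7, 3.4]
opening: 0.125
finger_force: 42.9
```

Call:
send_rows(
  steps=[
    [0,0,0,0,-0.3],
    [0,0,0,0,-0.3],
    [0,0,0,0,-0.3],
    [0,0,-0.03,0,-0.3],
    [0,0,-0.08,0,-0.3],
    [0,0,-0.1,0,-0.3],
    [0,-0.05,-0.1,-8,-0.7],
    [0,-0.1,-0.1,-16,-1],
    [0,-0.15,-0.1,-24,-1],
    [0,-0.19,-0.1,-32,-1],
    [0,-0.19,-0.1,-32,-1],
    [0,-0.19,-0.1,-32,-1],
  ],
)

```text
time: 12.8
eef_pos: [0.4265, -0.0069, 0.1644]
tcp_rot: [0.911, 0.412, 0.0, 0.0]
contact_force: [0.5, 0.1, -0.3]
opening: -0.0
finger_force: 0.0
```

```bash
cat > lid.py <<'E'
from h import *
import sys
zs=[float(a) for a in sys.argv[1:5]] if len(sys.argv)>4 else [.0515]*4
b=ctrl.read_camera("top")[:,:,::-1].copy(); cv2.imwrite("pics/tl.png",b)
up=4;m=roi(b,258,325,186,262,hsvr((0,0,0),(180,255,145)))
n,_,st,ce=cv2.connectedComponentsWithStats(m)
c=np.array([.481,-.192]);a=np.radians(16.5);u=np.array([np.cos(a),np.sin(a)]);v=np.array([-u[1],u[0]])
for i in range(1,n):
    w=ray("top",[(ce[i]+.5)/up-.5],zs[0])[0][:2]; q=w-c
    if 200<st[i,4]<5000: print(st[i],w.round(4),"box",(1000*q@u).round(1),(1000*q@v).round(1))
for t in (165,180): print(rect(roi(b,258,325,186,262,hsvr((0,0,t),(180,60,255))),"top",zs[0]-.0015,4)[:3])
E
python3 lid.py; python3 -c "
from h import *
go(.5,0,.16,16.5)"
```

```text
[1172  801   24   24  481] [ 0.5339 -0.2061] box 46.7 -28.5
[1032  823   38   57  928] [ 0.5091 -0.1229] box 46.5 58.2
[1079  828   25   25  475] [ 0.5168 -0.1486] box 46.7 31.5
[1135  840   55  114 2966] [ 0.4805 -0.1934] box -0.9 -1.2
[1032  875   46   35  760] [ 0.4843 -0.1249] box 22.2 63.4
[1032  899   37   22  306] [ 0.4729 -0.1225] box 11.9 68.9
[1032  913   25   16  209] [ 0.4658 -0.1187] box 6.3 74.6
[1214  941   24   26  477] [ 0.4459 -0.2323] box -45.1 -28.6
(array([ 481.3, -188.4]), array([131.1, 101.8]), 16.4)
(array([ 481.2, -189.3]), array([129.2,  99. ]), 16.4)
yaw -41.48 q6 0.47 shift [0.0541 0.0497 0.0046] turn -57.98
```

```bash
python3 -c "
from h import *
go(.5174,-.1505,.12,16.5)"
```

```text
yaw -41.48 q6 0.47 shift [-0.0471  0.1624  0.0447] turn -57.98
```

Call:
send_rows(
  steps=[
    [0,0.03,0,-8.5,-1],
    [0,0.05,0,-17,-1],
    [-0.02,0.08,0,-25.5,-1],
    [-0.03,0.11,0,-34,-1],
    [-0.04,0.14,0,-42.5,-1],
    [-0.047,0.162,0.02,-51,-1],
    [-0.047,0.162,0.045,-58,-1],
    [-0.047,0.162,0.06,-58,-1],
    [-0.047,0.162,0.06,-58,-1],
    [-0.047,0.162,0.06,-58,-1],
  ],
)

```text
time: 13.85
eef_pos: [0.5168, -0.1502, 0.1043]
tcp_rot: [0.599, 0.801, -0.0, -0.0]
contact_force: [0.1, -0.4, 0.6]
opening: 0.002
finger_force: 0.0
```

```bash
python3 -c "
from h import *
print(ctrl.get_state()['eef_pos']);go(.5174,-.1505,.0505,16.5)"
```

```text
[ 0.51677976 -0.15021762  0.1042923 ]
yaw 16.39 q6 -0.76 shift [-0.0005  0.0005  0.0538] turn -0.11
```

Call:
send_rows(
  steps=[
    [0,0,0.03,0,-1],
    [0,0,0.042,0,-1],
    [0,0,0.045,0,-1],
    [0,0,0.047,0,-1],
    [0,0,0.049,0,-1],
    [0,0,0.051,0,-1],
  ],
)

```text
time: 14.45
eef_pos: [0.5171, -0.149, 0.0564]
tcp_rot: [0.598, 0.801, 0.0, -0.002]
contact_force: [-7.1, 8.1, 18.0]
opening: 0.002
finger_force: 9.2
```

Call:
send_rows(
  steps=[
    [0,0,0,0,-1],
    [0,0,0,0,-1],
  ],
)

```text
time: 14.65
eef_pos: [0.5182, -0.1502, 0.0555]
tcp_rot: [0.598, 0.801, 0.0, 0.002]
contact_force: [-0.9, 0.4, 0.9]
opening: 0.0
finger_force: 0.1
```

Call:
send_rows(
  steps=[
    [0,0,0.001,0,-1],
    [0,0,0.002,0,-1],
    [0,0,0.002,0,-1],
  ],
)

```text
time: 14.95
eef_pos: [0.5181, -0.1501, 0.0534]
tcp_rot: [0.598, 0.801, 0.0, 0.001]
contact_force: [-2.1, 2.6, 8.2]
opening: 0.003
finger_force: 3.8
```

Call:
send_rows(
  steps=[
    [0,0,0.001,0,-1],
    [0,0,0.0015,0,-1],
    [0,0,0.002,0,-1],
    [0,0,0.002,0,-1],
  ],
)

```text
time: 15.35
eef_pos: [0.5182, -0.1502, 0.0531]
tcp_rot: [0.598, 0.801, 0.0, 0.0]
contact_force: [-6.1, 4.5, 16.7]
opening: -0.001
finger_force: 8.6
```

Call:
send_rows(
  steps=[
    [0,0,-0.04,0,-1],
    [-0.02,0,-0.045,0,-1],
    [-0.056,0,-0.045,0,-1],
    [-0.056,0,-0.03,0,-1],
    [-0.056,0,-0.01,0,-1],
    [-0.056,0,-0.007,0,-1],
    [-0.056,0,-0.005,0,-1],
    [-0.056,0,-0.004,0,-1],
    [-0.056,0,-0.003,0,-1],
    [-0.056,0,-0.003,0,-1],
  ],
)

```text
time: 16.35
eef_pos: [0.5333, -0.2038, 0.0547]
tcp_rot: [0.598, 0.802, -0.0, 0.0]
contact_force: [-3.4, 1.2, 11.7]
opening: -0.002
finger_force: 5.3
```

Call:
send_rows(
  steps=[
    [0,0,0.001,0,-1],
    [0,0,0.002,0,-1],
    [0,0,0.002,0,-1],
  ],
)

```text
time: 16.65
eef_pos: [0.5334, -0.2041, 0.0525]
tcp_rot: [0.598, 0.802, -0.0, 0.001]
contact_force: [-2.1, -0.7, 9.5]
opening: 0.001
finger_force: 4.3
```

Call:
send_rows(
  steps=[
    [0,0,0.001,0,-1],
    [0,0,0.002,0,-1],
    [0,0,0.002,0,-1],
  ],
)

```text
time: 16.95
eef_pos: [0.5335, -0.2041, 0.0519]
tcp_rot: [0.598, 0.802, -0.001, 0.0]
contact_force: [-5.4, 1.5, 15.9]
opening: -0.003
finger_force: 7.8
```

Call:
send_rows(
  steps=[
    [0,0,-0.025,0,-1],
    [0,-0.04,-0.025,0,-1],
    [0,-0.085,-0.025,0,-1],
    [0,-0.092,-0.025,0,-1],
    [0,-0.092,-0.015,0,-1],
    [0,-0.092,-0.01,0,-1],
    [0,-0.092,-0.007,0,-1],
    [0,-0.092,-0.005,0,-1],
    [0,-0.092,-0.004,0,-1],
    [0,-0.092,-0.003,0,-1],
    [0,-0.092,-0.003,0,-1],
  ],
)

```text
time: 18.05
eef_pos: [0.4455, -0.2303, 0.0547]
tcp_rot: [0.597, 0.802, -0.001, -0.002]
contact_force: [-11.5, 3.8, 24.4]
opening: -0.002
finger_force: 12.5
```

Call:
send_rows(
  steps=[
    [0,0,0,0,-1],
    [0,0,0,0,-1],
  ],
)

```text
time: 18.25
eef_pos: [0.4455, -0.2302, 0.0547]
tcp_rot: [0.597, 0.802, -0.001, -0.002]
contact_force: [-12.0, 3.3, 25.6]
opening: 0.003
finger_force: 12.4
```

Call:
send_rows(
  steps=[
    [0,0,-0.04,0,-1],
    [0,0,-0.08,0,-1],
    [-0.03,0,-0.12,0,-1],
    [-0.08,0,-0.12,0,-1],
    [-0.12,0,-0.12,0,-1],
    [-0.15,0,-0.12,0,-1],
    [-0.15,0,-0.12,0,-1],
  ],
)

```text
time: 18.95
eef_pos: [0.4891, -0.3766, 0.1706]
tcp_rot: [0.599, 0.801, -0.0, 0.001]
contact_force: [-0.9, 0.1, -0.6]
opening: -0.002
finger_force: 0.0
```

```bash
cat > two.py <<'E'
from h import *
up=4
T=ctrl.read_camera("top")[:,:,::-1].copy();S=ctrl.read_camera("scene")[:,:,::-1].copy()
cv2.imwrite("pics/T.png",T);cv2.imwrite("pics/S.png",S)
a=np.radians(16.5);u=np.array([np.cos(a),np.sin(a),0]);v=np.array([-u[1],u[0],0]);c0=np.array([.4815,-.1905,0])
def blobs(I,w,t):
    x,y=map(int,w); r=9
    m=roi(I,x-r,x+r,y-r,y+r,hsvr((0,0,0),(180,255,t)))
    n,l,st,ce=cv2.connectedComponentsWithStats(m)
    k=[i for i in range(1,n) if st[i,4]>60]
    if not k: return None
    i=min(k,key=lambda i:np.hypot(*((ce[i]+.5)/up-.5-w))); return (ce[i]+.5)/up-.5,st[i,2:]
for j,(x,y) in enumerate([(46,30),(46,-30),(-46,-30),(-46,30)]):
    p=c0+u*x/1e3+v*y/1e3
    out=[]
    for I,n in((T,"top"),(S,"scene")):
        q=blobs(I,proj(n,p+[0,0,.045])[0],150); out.append(q)
    if out[0] is None or out[1] is None: print(j+1,out);continue
    zz=np.linspace(.03,.07,401)
    e=[np.hypot(*(proj("scene",ray("top",[out[0][0]],z)[0])[0]-out[1][0])) for z in zz]
    z=zz[np.argmin(e)];w=ray("top",[out[0][0]],z)[0]-c0
    print(j+1,"z",round(z,4),"res",round(min(e),2),"box",(w@u*1e3).round(1),(w@v*1e3).round(1),out[0][1],out[1][1])
f=lambda i,k:cv2.resize(i,None,fx=k,fy=k,interpolation=cv2.INTER_CUBIC)
cv2.imwrite("pics/c6.png",np.hstack([f(S[165:245,255:335],5),f(T[186:266,255:325],5)]))
E
python3 two.py
```

```text
1 z 0.0308 res 0.18 box 46.6 31.7 [ 29  23 520] [ 47  30 682]
2 z 0.0392 res 5.45 box 47.8 -28.0 [ 25  27 490] [ 44  34 761]
3 z 0.0507 res 0.25 box -43.6 -30.2 [ 26  26 511] [13  7 73]Traceback (most recent call last):
  File "two.py", line 20, in <module>
    e=[np.hypot(*(proj("scene",ray("top",[out[0][0]],z)[0])[0]-out[1][0])) for z in zz]
                               ~~~^^^^^^^^^^^^^^^^^^^^^
  File "h.py", line 7, in ray
    c=ctrl.calibration(n);K=np.array(c["intrinsics"]);E=np.array(c["extrinsics"])
ValueError: time passes only in moves, steps and waits
```

```bash
python3 - <<'E'
import re
s=open('h.py').read()
s=s.replace('def snap','import functools\n@functools.lru_cache\ndef cal(n): return ctrl.calibration(n)\ndef snap').replace('c=ctrl.calibration(n)','c=cal(n)')
open('h.py','w').write(s)
from h import *
S=cv2.imread("pics/S.png");T=cv2.imread("pics/T.png")
f=lambda i,k:cv2.resize(i,None,fx=k,fy=k,interpolation=cv2.INTER_CUBIC)
cv2.imwrite("pics/c6.png",np.hstack([f(S[165:245,255:335],5),f(T[186:266,255:325],5)]))
E
```

```text
(no output)
```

View pics/c6.png

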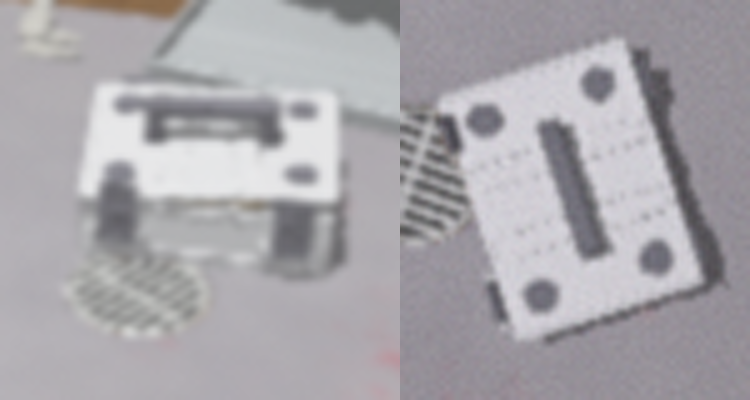

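Scene view: the near-left clip (clip_1, panel px 118,200) overlaps the lid edge, so it has snapped. The near-right clip (clip_4, 295,225) is still under the lid. I'll check pads 1, 3 and 4 by triangulating across the two views.

```bash
cat > tri.py <<'E'
from h import *
up=4
def cen(I,p,r,t):
    x,y=[int(round(k)) for k in p]
    g=cv2.cvtColor(I[y-r:y+r+1,x-r:x+r+1],cv2.COLOR_BGR2GRAY).astype(float)
    w=np.clip(t-g,0,None); Y,X=np.mgrid[y-r:y+r+1,x-r:x+r+1]; return np.array([(w*X).sum(),(w*Y).sum()])/w.sum()
a=np.radians(16.5);u=np.array([np.cos(a),np.sin(a),0]);v=np.array([-u[1],u[0],0]);c0=np.array([.4815,-.1905,0])
def run(S,T,pads):
  for k,(s,t) in pads.items():
    s0,t0=s,t
    for _ in range(3): s=cen(S,s,4,170);t=cen(T,t,4,170)
    zz=np.linspace(.0,.09,901); P=np.array([ray("top",[t],z)[0] for z in zz]); e=np.linalg.norm(proj("scene",P)-s,axis=1); i=e.argmin(); w=P[i]-c0
    print(k,s.round(1),t.round(1),"z",zz[i].round(4),"res",e[i].round(2),"box",(w@u*1e3).round(1),(w@v*1e3).round(1))
E
python3 - <<'E'
from tri import *
S=cv2.imread("pics/S.png");T=cv2.imread("pics/T.png")
run(S,T,{3:((315.6,187),(306.2,237.6)),4:((315.6,199.6),(283.2,245))})
S=cv2.imread("pics/s0.png");T=cv2.imread("pics/t0.png")
P=np.array([[.5217,.0009,.0215],[.5097,.0592,.0215],[.432,-.018,.0215],[.4194,.0402,.0215]])
a,b=proj("scene",P),proj("top",P); run(S,T,{i:(a[i],b[i]) for i in range(4)})
E
```

```text
3 [314.9 186.8] [305.8 237.1] z 0.0505 res 0.06 box -43.6 -30.2
4 [314.9 199.6] [282.8 244.7] z 0.0497 res 0.16 box -45.6 30.1
0 [253.7 241. ] [213.8 207.8] z 0.0134 res 3.49 box 93.3 172.8
1 [243.5 255.3] [191.  212.4] z 0.0202 res 0.28 box 98.0 231.7
2 [290.2 244.8] [220.9 242.9] z 0.0202 res 0.21 box 1.5 179.6
3 [285.3 262.5] [198.1 247.7] z 0.0203 res 0.07 box 6.1 239.0
```

```bash
python3 -c "
from h import *
print(ctrl.get_state()['eef_pos']);go(.4485,-.2325,.0605,16.5)"
```

```text
[ 0.48799245 -0.37326057  0.16999002]
yaw 16.54 q6 -1.11 shift [0.1459 0.0023 0.1098] turn 0.04
```

Call:
send_rows(
  steps=[
    [0.05,0,0,0,-1],
    [0.1,0.002,0,0,-1],
    [0.146,0.002,0,0,-1],
    [0.146,0.002,0.04,0,-1],
    [0.146,0.002,0.08,0,-1],
    [0.146,0.002,0.1,0,-1],
    [0.146,0.002,0.107,0,-1],
    [0.146,0.002,0.109,0,-1],
    [0.146,0.002,0.109,0,-1],
  ],
)

```text
time: 19.95
eef_pos: [0.4484, -0.233, 0.0632]
tcp_rot: [0.598, 0.802, 0.0, 0.001]
contact_force: [-0.1, -0.6, -0.1]
opening: -0.004
finger_force: 0.0
```

Call:
send_rows(
  steps=[
    [0,0,0.002,0,-1],
    [0,0,0.004,0,-1],
    [0,0,0.005,0,-1],
    [0,-0.001,0.006,0,-1],
    [0,-0.001,0.006,0,-1],
  ],
)

```text
time: 20.45
eef_pos: [0.4485, -0.2341, 0.0589]
tcp_rot: [0.599, 0.801, 0.001, 0.002]
contact_force: [0.5, 2.1, 8.1]
opening: 0.002
finger_force: 3.9
```

Call:
send_rows(
  steps=[
    [0,-0.0005,0.001,0,-1],
    [0,-0.001,0.002,0,-1],
    [0,-0.001,0.003,0,-1],
    [0,-0.001,0.003,0,-1],
  ],
)

```text
time: 20.85
eef_pos: [0.4484, -0.2343, 0.0571]
tcp_rot: [0.599, 0.801, 0.001, 0.002]
contact_force: [-0.7, 5.0, 14.0]
opening: -0.005
finger_force: 6.8
```

Call:
send_rows(
  steps=[
    [0,-0.0005,0.001,0,-1],
    [0,-0.001,0.002,0,-1],
    [0,-0.001,0.003,0,-1],
    [0,-0.001,0.003,0,-1],
  ],
)

```text
time: 21.25
eef_pos: [0.4483, -0.2346, 0.0553]
tcp_rot: [0.599, 0.801, 0.002, 0.003]
contact_force: [-0.7, 7.6, 19.3]
opening: 0.004
finger_force: 9.8
```

Call:
send_rows(
  steps=[
    [0.0015,0,0,0,-1],
    [0.003,0,0,0,-1],
    [0.003,0,0,0,-1],
  ],
)

```text
time: 21.55
eef_pos: [0.448, -0.2339, 0.0555]
tcp_rot: [0.598, 0.801, 0.0, 0.006]
contact_force: [0.8, 1.8, 15.5]
opening: 0.002
finger_force: 7.5
```

Call:
send_rows(
  steps=[
    [0.0005,0,0.001,0,-1],
    [0.001,0,0.002,0,-1],
    [0.001,0,0.003,0,-1],
    [0.001,0,0.003,0,-1],
  ],
)

```text
time: 21.95
eef_pos: [0.4482, -0.234, 0.0545]
tcp_rot: [0.598, 0.801, -0.0, 0.006]
contact_force: [-4.9, 1.6, 25.8]
opening: 0.003
finger_force: 12.8
```

Call:
send_rows(
  steps=[
    [0,0,-0.04,0,-1],
    [0.01,0,-0.05,0,-1],
    [0.05,0,-0.05,0,-1],
    [0.062,0,-0.05,0,-1],
    [0.062,0,-0.02,0,-1],
    [0.062,0,-0.005,0,-1],
    [0.062,0,-0.003,0,-1],
    [0.062,0,-0.003,0,-1],
  ],
)

```text
time: 22.75
eef_pos: [0.4264, -0.1704, 0.0517]
tcp_rot: [0.598, 0.801, 0.0, -0.001]
contact_force: [-4.5, 4.5, 11.1]
opening: -0.002
finger_force: 5.6
```

```bash
python3 -c "
from h import *
go(.4293,-.1746,.0605,16.5)"
```

```text
yaw 16.52 q6 -0.89 shift [-0.0048  0.0016 -0.0088] turn 0.02
```

Call:
send_rows(
  steps=[
    [-0.001,0.001,0.001,0,-1],
    [-0.002,0.001,0.002,0,-1],
    [-0.002,0.001,0.002,0,-1],
  ],
)

```text
time: 23.05
eef_pos: [0.4266, -0.1706, 0.0514]
tcp_rot: [0.598, 0.801, 0.001, -0.005]
contact_force: [-12.4, 11.6, 28.2]
opening: 0.001
finger_force: 15.1
```

Call:
send_rows(
  steps=[
    [0,0,-0.04,0,-1],
    [-0.01,0,-0.055,0,-1],
    [-0.05,0.001,-0.055,0,-1],
    [-0.063,0.002,-0.055,0,-1],
    [-0.063,0.002,-0.03,0,-1],
    [-0.063,0.002,-0.015,0,-1],
    [-0.063,0.002,-0.012,0,-1],
    [-0.062,0.002,-0.01,0,-1],
    [-0.061,0.002,-0.008,0,-1],
    [-0.061,0.002,-0.007,0,-1],
    [-0.061,0.002,-0.007,0,-1],
  ],
)

```text
time: 24.15
eef_pos: [0.4473, -0.2305, 0.0564]
tcp_rot: [0.598, 0.801, -0.0, 0.001]
contact_force: [-1.9, 0.4, 4.6]
opening: -0.002
finger_force: 1.9
```

Call:
send_rows(
  steps=[
    [0.001,0,0.001,0,-1],
    [0.001,0,0.002,0,-1],
    [0.001,0,0.003,0,-1],
    [0.001,0,0.003,0,-1],
  ],
)

```text
time: 24.55
eef_pos: [0.4476, -0.2305, 0.0546]
tcp_rot: [0.598, 0.802, -0.001, 0.002]
contact_force: [-3.5, 0.2, 8.9]
opening: 0.001
finger_force: 4.8
```

Call:
send_rows(
  steps=[
    [0.0005,0,0.001,0,-1],
    [0.001,0,0.002,0,-1],
    [0.001,0,0.003,0,-1],
    [0.001,0,0.003,0,-1],
  ],
)

```text
time: 24.95
eef_pos: [0.4474, -0.2291, 0.0511]
tcp_rot: [0.598, 0.801, -0.0, 0.001]
contact_force: [-1.1, 0.1, 9.2]
opening: -0.001
finger_force: 4.8
```

Call:
send_rows(
  steps=[
    [0,0,0.001,0,-1],
    [0,0,0.002,0,-1],
    [0,0,0.002,0,-1],
  ],
)

```text
time: 25.25
eef_pos: [0.4475, -0.2291, 0.0509]
tcp_rot: [0.598, 0.802, -0.0, 0.001]
contact_force: [-5.9, 3.5, 20.8]
opening: 0.0
finger_force: 10.6
```

Call:
send_rows(
  steps=[
    [0,0,-0.04,0,-1],
    [0,0,-0.08,0,-1],
    [-0.03,0,-0.12,0,-1],
    [-0.08,0,-0.12,0,-1],
    [-0.12,0,-0.12,0,-1],
    [-0.15,0,-0.12,0,-1],
    [-0.15,0,-0.12,0,-1],
  ],
)

```text
time: 25.95
eef_pos: [0.4893, -0.3752, 0.1668]
tcp_rot: [0.599, 0.801, -0.0, 0.001]
contact_force: [0.5, 1.1, -0.4]
opening: 0.001
finger_force: 0.0
```

```bash
python3 - <<'E'
from tri import *
S=snap("scene","pics/S2.png")[:,:,::-1].copy();T=snap("top","pics/T2.png")[:,:,::-1].copy()
P=np.array([c0+u*x*.001+v*y*.001+[0,0,.0425] for x,y in [(46,30),(46,-30),(-46,-30),(-46,30)]])
a,b=proj("scene",P),proj("top",P); print(a.round(1),b.round(1));run(S,T,{i+1:(a[i],b[i]) for i in range(4)})
print(rect(roi(T,258,325,186,262,hsvr((0,0,180),(180,60,255))),"top",.041,4)[:3])
# handle
m=roi(T,258,325,186,262,hsvr((0,0,0),(180,255,145)));n,_,st,ce=cv2.connectedComponentsWithStats(m)
for i in range(1,n):
    if st[i,4]>350: print(st[i],ray("top",[(ce[i]+.5)/4-.5],.0635)[0])
E
```

```text
[[278.4 198.5]
 [281.  186.4]
 [315.5 189.5]
 [314.7 201.9]] [[272.4 209.5]
 [295.2 202.8]
 [305.7 238. ]
 [282.8 244.7]]
1 [278.1 204. ] [271.4 209.8] z 0.0269 res 0.07 box 46.3 32.2
2 [286.3 188. ] [294.2 203.2] z 0.0397 res 5.34 box 45.9 -27.5
3 [314.5 187.3] [304.8 238.2] z 0.0512 res 1.14 box -45.5 -27.0
4 [313.7 207.9] [281.8 244.9] z 0.0254 res 0.72 box -47.0 31.9
(array([ 480.9, -186.9]), array([130.2,  99.6]), 16.2)
[1127  778  155  243 5200] [ 0.47745085 -0.23544022  0.0635    ]
[1167  802   23   27  468] [ 0.53235665 -0.20201632  0.0635    ]
[1074  829   28   23  459] [ 0.51605464 -0.14575578  0.0635    ]
[1040  835   30   44  763] [ 0.50625863 -0.12615195  0.0635    ]
[1130  843   55  114 2846] [ 0.4803847  -0.18955213  0.0635    ]
[1032  887   43   22  361] [ 0.48081615 -0.12423963  0.0635    ]
[1209  942   25   26  486] [ 0.44602385 -0.22803373  0.0635    ]
[1086  970   24   32  513] [ 0.42664361 -0.1525581   0.0635    ]
[1117  970   25   24  468] [ 0.42939752 -0.1714232   0.0635    ]
```

```bash
python3 -c "
from h import *
go(.5335,-.201,.0605,16.5);go(.5170,-.1475,.0605,16.5)"
```

```text
yaw 16.48 q6 -1.1 shift [0.1508 0.0916 0.106 ] turn -0.02
yaw 16.48 q6 -1.1 shift [0.2068 0.091  0.1061] turn -0.02
```

Call:
send_rows(
  steps=[
    [0.05,0.03,0,0,-1],
    [0.1,0.06,0,0,-1],
    [0.15,0.09,0,0,-1],
    [0.2,0.091,0,0,-1],
    [0.207,0.091,0.04,0,-1],
    [0.207,0.091,0.08,0,-1],
    [0.207,0.091,0.1,0,-1],
    [0.207,0.091,0.106,0,-1],
    [0.207,0.091,0.109,0,-1],
    [0.207,0.091,0.112,0,-1],
    [0.207,0.091,0.114,0,-1],
    [0.207,0.091,0.114,0,-1],
  ],
)

```text
time: 27.25
eef_pos: [0.5178, -0.1482, 0.0542]
tcp_rot: [0.598, 0.801, 0.0, 0.001]
contact_force: [-0.1, 0.5, -0.0]
opening: 0.0
finger_force: 0.0
```

No contact yet at 0.0542, so this corner is already low. I'll keep going down slowly.

Call:
send_rows(
  steps=[
    [0,0,0.001,0,-1],
    [0,0,0.002,0,-1],
    [0,0,0.003,0,-1],
    [0,0,0.004,0,-1],
    [0,0,0.005,0,-1],
    [0,0,0.005,0,-1],
  ],
)

```text
time: 27.85
eef_pos: [0.5181, -0.1482, 0.0516]
tcp_rot: [0.598, 0.801, -0.0, 0.0]
contact_force: [-6.8, 2.3, 17.1]
opening: 0.002
finger_force: 8.2
```

Call:
send_rows(
  steps=[
    [0,0,-0.04,0,-1],
    [-0.02,0,-0.05,0,-1],
    [-0.056,0,-0.05,0,-1],
    [-0.056,0,-0.03,0,-1],
    [-0.056,0,-0.01,0,-1],
    [-0.056,0,-0.007,0,-1],
    [-0.056,0,-0.005,0,-1],
    [-0.056,0,-0.004,0,-1],
    [-0.056,0,-0.003,0,-1],
    [-0.056,0,-0.002,0,-1],
    [-0.056,0,-0.001,0,-1],
    [-0.056,0,-0.001,0,-1],
  ],
)

```text
time: 29.05
eef_pos: [0.5335, -0.2013, 0.0506]
tcp_rot: [0.598, 0.801, 0.0, -0.0]
contact_force: [-1.7, 1.1, 5.4]
opening: 0.003
finger_force: 2.5
```

Call:
send_rows(
  steps=[
    [0,0,-0.04,0,-1],
    [0,0,-0.08,0,-0.1],
    [0,0,-0.08,8.5,-0.1],
    [0,0,-0.08,17,-0.1],
    [0,-0.02,-0.08,25.5,-0.1],
    [0.01,-0.04,-0.08,34,-0.1],
    [0.02,-0.05,-0.08,42.5,-0.1],
    [0.02,-0.05,-0.08,51,-0.1],
    [0.02,-0.05,-0.08,59.5,-0.1],
    [0.02,-0.05,-0.08,68,-0.1],
    [0.02,-0.05,-0.08,76.5,-0.1],
    [0.02,-0.05,-0.08,85,-0.1],
  ],
)

```text
time: 30.25
eef_pos: [0.4796, -0.1963, 0.1295]
tcp_rot: [0.983, 0.184, 0.0, 0.0]
contact_force: [0.8, -0.5, 0.1]
opening: 0.451
finger_force: 0.0
```

```bash
python3 -c "
from h import *
go(.4808,-.189,.095,-73.7);go(.4808,-.189,.0555,-73.7)"
```

```text
yaw -68.82 q6 0.62 shift [ 0.0038 -0.0064  0.0345] turn 4.88
yaw -68.82 q6 0.62 shift [ 0.0038 -0.0064  0.074 ] turn 4.88
```

Call:
send_rows(
  squeeze=70,
  steps=[
    [0.004,-0.0065,0,4.9,-0.1],
    [0.004,-0.0065,0.03,4.9,-0.1],
    [0.004,-0.0065,0.06,4.9,-0.1],
    [0.004,-0.0065,0.073,4.9,-0.1],
    [0.004,-0.0065,0.073,4.9,-0.1],
    [0.004,-0.0065,0.073,4.9,-0.9],
    [0.004,-0.0065,0.073,4.9,-0.9],
    [0.004,-0.0065,0.073,4.9,-0.9],
    [0.004,-0.0065,0.073,4.9,-0.9],
    [0.004,-0.0065,0.073,4.9,-0.9],
    [0.004,-0.0065,0.073,4.9,-0.9],
  ],
)

```text
time: 31.35
eef_pos: [0.4822, -0.1897, 0.0581]
tcp_rot: [0.989, 0.145, 0.001, 0.001]
contact_force: [-1.2, 0.6, 6.2]
opening: 0.12
finger_force: 70.9
```

```bash
python3 -c "
from h import *
b=cv2.imread('pics/t0.png')
go(.479,-.39,.115,-88.5)
# tray outline by edges
g=cv2.cvtColor(b,cv2.COLOR_BGR2HSV); m=cv2.inRange(g,(95,8,140),(125,40,255)); m[:,:325]=0;m[:,405:]=0;m[:185]=0;m[270:]=0
m=cv2.morphologyEx(m,cv2.MORPH_OPEN,np.ones((3,3),np.uint8));print(rect(m,'top',.005,1)[:3])"
```

```text
yaw -73.37 q6 0.71 shift [-0.0602  0.1911 -0.0565] turn 15.13
(array([ 480.6, -387.6]), array([174.6, 152.6]), 1.6)
```

Call:
send_rows(
  steps=[
    [0,0,-0.005,0,-0.9],
    [0,0,-0.02,0,-0.9],
    [0,0,-0.04,0,-0.9],
    [0,0,-0.055,0,-0.9],
    [-0.005,0.02,-0.055,3,-0.9],
    [-0.015,0.05,-0.055,6,-0.9],
    [-0.025,0.085,-0.055,9,-0.9],
    [-0.04,0.12,-0.055,12,-0.9],
    [-0.05,0.155,-0.055,15,-0.9],
    [-0.06,0.18,-0.055,15,-0.9],
    [-0.06,0.19,-0.055,15,-0.9],
    [-0.06,0.19,-0.055,15,-0.9],
  ],
)

```text
time: 32.55
eef_pos: [0.477, -0.3883, 0.1097]
tcp_rot: [1.0, 0.013, -0.001, -0.001]
contact_force: [-0.1, 0.9, -6.3]
opening: 0.117
finger_force: 69.4
```

```bash
python3 -c "
from h import *
go(.480,-.389,.0615,-88.5)
S=snap('scene','pics/S3.png')
m=roi(S[:,:,::-1].copy(),255,380,90,215,hsvr((0,0,175),(180,60,255)));n,_,st,ce=cv2.connectedComponentsWithStats(m)
print([ (s/4).tolist() for s in st[1:] if s[4]>600])
print(proj('scene',[[.48,-.39,.09],[.48,-.39,.05]]))"
```

```text
yaw -88.47 q6 0.7 shift [0.003  0.0008 0.0482] turn 0.03
[[255.0, 109.25, 41.5, 9.0, 311.5], [298.75, 138.25, 38.25, 19.0, 1022.75], [255.0, 155.75, 115.0, 59.25, 13423.5], [310.0, 157.25, 20.25, 9.5, 472.75], [286.75, 163.0, 62.25, 27.5, 1845.75]]
[[323.08027414 147.59089735]
 [321.72329494 159.76591634]]
```

Call:
send_rows(
  steps=[
    [0.003,0.001,0.015,0,-0.9],
    [0.003,0.001,0.03,0,-0.9],
    [0.003,0.001,0.038,0,-0.9],
    [0.003,0.001,0.042,0,-0.9],
    [0.003,0.001,0.045,0,-0.9],
    [0.003,0.001,0.047,0,-0.9],
    [0.003,0.001,0.0485,0,-0.9],
    [0.003,0.001,0.0485,0,-0.9],
  ],
)

```text
time: 33.4
eef_pos: [0.4809, -0.3893, 0.0631]
tcp_rot: [1.0, 0.014, 0.0, 0.0]
contact_force: [-0.5, 0.1, -6.3]
opening: 0.119
finger_force: 69.4
```

Call:
send_rows(
  steps=[
    [0,0,0.001,0,-0.9],
    [0,0,0.002,0,-0.9],
    [0,0,0.003,0,-0.9],
    [0,0,0.003,0,-0.9],
  ],
)

```text
time: 33.8
eef_pos: [0.4811, -0.3897, 0.0612]
tcp_rot: [1.0, 0.014, 0.0, 0.001]
contact_force: [-2.8, 1.1, 2.9]
opening: 0.113
finger_force: 70.4
```

Contact at 0.0612, as expected, so the box is on the tray floor. I'll release and retreat.

Call:
send_rows(
  steps=[
    [0,0,0,0,-0.3],
    [0,0,0,0,-0.3],
    [0,0,0,0,-0.3],
    [0,0,0,0,-0.3],
    [0,0,-0.02,0,-0.3],
    [0,0,-0.06,0,-0.3],
    [0,0,-0.1,0,-0.3],
    [0,-0.05,-0.12,0,-0.3],
    [0,-0.1,-0.12,0,-0.3],
    [0,-0.15,-0.12,0,-0.3],
    [0,-0.18,-0.12,0,-0.3],
    [0,-0.18,-0.12,0,-0.3],
  ],
)

```text
time: 35.0
eef_pos: [0.4753, -0.2054, 0.1796]
tcp_rot: [1.0, 0.016, -0.0, -0.001]
contact_force: [1.3, 0.4, -0.0]
opening: 0.351
finger_force: 0.0
```

```bash
python3 - <<'E'
from h import *
T=snap("top","pics/T4.png")[:,:,::-1].copy()
print(ctrl.get_state()['eef_pos'],ctrl.get_state()['opening'])
m=roi(T,325,405,186,268,hsvr((0,0,0),(180,255,125)));n,_,st,ce=cv2.connectedComponentsWithStats(m)
for i in range(1,n):
    if st[i,4]>200: print(st[i],ray("top",[(ce[i]+.5)/4-.5],.0455)[0])
print(rect(roi(T,325,405,186,268,hsvr((0,0,180),(180,60,255))),"top",.044,4)[:3])
E
```

```text
[ 0.47575742 -0.2074553   0.17995231] 0.3480557312939373
[1448  744  172  236 8596] [ 0.52496377 -0.45821047  0.0455    ]
[1549  810   18   58  610] [ 0.52198589 -0.44107847  0.0455    ]
[1512  813   21   22  345] [ 0.52787042 -0.41930608  0.0455    ]
[1382  817   20   33  609] [ 0.52191    -0.33720447  0.0455    ]
[1417  816   21   23  352] [ 0.525713   -0.35948287  0.0455    ]
[ 1300   843   202   229 36414] [ 0.43788267 -0.33578785  0.0455    ]
[1554  933   21   57  656] [ 0.43817982 -0.44332275  0.0455    ]
[1518  958   21   22  357] [ 0.43660356 -0.42173081  0.0455    ]
[1515  983  105   89 3190] [ 0.39496844 -0.45757861  0.0455    ]
(array([ 484.8, -390.2]), array([135.3,  97.5]), 1.1)
```

```bash
python3 -c "
from plant import ctrl
print(ctrl.sign_off())"
```

```text
the job is handed in; nothing more can be done
None
```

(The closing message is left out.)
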